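# Prop up the folding contrast screen

### The job

On the inspection plate stands a small white contrast screen. Push its folding prop leg out until it goes over centre and rests home against its stop, then flip the cam lever on top of the screen over centre and fully down to clamp the leg. Leave the screen standing where it is (within about 2 cm) and the parts around it undisturbed.

Things in the scene. Friction and masses are not known exactly. Their poses are not given: they have to be found in the camera images.
- screen: Loose upright white board 250 mm wide (its y), 10 mm thick (x), 120 mm high, on a dark steel foot 250 x 90 x 14 mm; about 3.6 kg. Origin: centre of the foot's underside, z up. Its back, with post, leg and lever, looks along its +x. The foot only rests on the plate: some 5 N at the end of the leg can already turn or slide it.
- hinge (a point): On the vertical axis of the leg's hinge post (mid-width, 15 mm behind the board's mid-plane), 145 mm above the plate; axes as the screen's. The leg swings out clockwise seen from above, from the screen's +y to its +x. Its rigid stop is set differently every time, 88 to 113 degrees from the board's +y half: not known beforehand, to be felt.
- rod (a point): Upright steel rod at the prop leg's free end: 12 mm diameter, axis 110 mm from the hinge axis, top 172 mm above the plate (52 mm above the board). This point is on its axis, 148 mm above the plate. Two aluminium bars, lower than the board's top, join it to the hinge. The leg starts nearly folded, 3 to 50 degrees from the board's +y half.
- catch (a joint): Small sprung toggle arm between the leg's bars by the post; rad: about 0 far from the stop, 0.5 on centre, 0.71 home. The leg first swings through 0 to 20 degrees of free play, then gets harder, up to about 3.5 N at the rod, then easier; some 11 degrees before the stop it goes over centre, is drawn home and stays. Let go earlier it springs back.
- cam_pivot (a point): Centre of the cam lever's pivot, 138 mm above the plate on the clamp collar over the hinge post. Axes as the screen's; the lever turns about the screen's x.
- cam_tip (a point): On the lever's centre line, 70 mm from the pivot. The lever is a steel bar 16 mm wide (along the screen's x) and 10 mm thick, reaching 74 mm from the pivot.
- cam (a joint): Lever angle in rad. 0: open, standing up, leaning 0.3 rad from vertical to the screen's +y; grows as it swings over the top to the screen's -y; 1.8 (rigid stop): clamped, lying 0.07 rad above level along the top of the screen's -y half. Starts near 0.15. Takes some 4 N at the tip, goes over centre at 1.6 and stays down; let go earlier it springs back up part of the way.
- bracket: Bystander: loose aluminium angle bracket, 60 x 45 x 52 mm. Origin: centre of the underside.
- vblock: Bystander: loose steel V-block, 50 x 50 x 40 mm. Origin: centre of the underside.
- bushing: Bystander: loose dark steel bushing, 54 mm diameter, 40 mm high. Origin: centre of the underside.

How it is judged:
On the way, in this order (a step that is already met when the one before it is completed fails the run):
1. the prop leg is home on its stop (catch toggle above 0.63 rad) while the lever is still open (below 1 rad) (value of joint catch above 0.63 rad and value of joint cam below 1 rad), for 0.3 s.
2. the cam lever is flipped fully down (above 1.72 rad) (value of joint cam above 1.72 rad), for 0.2 s.
At the end, for the whole second after the job is handed in: The catch toggle reads above 0.63 rad (leg home on its stop), the lever is above 1.72 rad (fully down), the screen stands upright (within 0.05 rad), at rest, and within 25 mm of where it stood (value of joint catch above 0.63 rad and value of joint cam above 1.72 rad and distance of each of screen, cam_pivot from where it was at the start of the episode below 0.025 m and angle between screen's own z axis and vertical below 0.05 rad and linear speed of screen below 0.01 m/s); the robot touches nothing.
It fails at once if a bystander is moved more than 25 mm (distance of any of bracket, vblock, bushing from where it was at the start of the episode above 0.025 m).
It fails at once if the screen is tipped by more than 0.3 rad (angle between screen's own z axis and vertical above 0.3 rad).
It also fails if it takes over 58 s, if anything falls off the work surface, if the arm or the gripper's body presses on something with over 40 N, if the wrist force passes 120 N, or if a joint passes its speed limit or range.

### The arm

A 6-joint arm with a two-finger parallel gripper is mounted at the origin on the work surface. World frame = base frame: x ahead of the robot, y to its left, z up, the work surface at z = 0. Lengths are in m, angles in rad, forces in N, time in s.
With the tool pointing down it reaches from about 0.375 to 0.975 m from the base axis. Payload 3.8 kg.
Tool frame: the origin (TCP) lies on the centre line of the jaws, within the pads' length; the fingertips stand 8 mm ahead of it and the grasp point (between the pads) lies 11 mm behind it (robot.tip_reach is the distance from the TCP to the fingertips, in m); z points along the fingers, y is the direction in which the jaws open and shut (so a half turn about z gives the same grasp; the last joint's range is limited). The gripper opens to 88 mm and grips with 3 to 60 N. Pads are 18 mm wide; open, the fingers measure 123 mm over their backs; the gripper's body (75 mm by 187 mm) begins 45 mm behind the grasp point.
Start: joints at [1.159, 0.264, 1.604, -0, 1.274, -0.037], TCP at [0.247, 0.628, 0.224] pointing down, gripper open.
Joint ranges: [-2.63, 2.63], [-0.94, 2.18], [0.31, 2.57], [-1.31, 4.45], [0, 2.66], [-2.55, 2.55]. Speed limits (rad/s): [2.57, 2.57, 3.14, 3.14, 3.14, 3.14].

### API

Orientations are given as [roll, pitch, yaw] about the fixed x, y, z axes, in that order (R = Rz(yaw) Ry(pitch) Rx(roll)).
In Python, from bench import robot gives the robot as it stands.
- The arm moves only by the tool play_rows, never from a script. Its argument "commands" is one flat list of numbers, 7 for each row, row after row: the finger opening in cm, from 0 to 8.81, then the shift along the world's x, y, z in cm, then the turn, a rotation vector about the world's x, y, z in degrees. A call has 1 to 20 rows; each row shifts and turns the commanded pose from where the row before left it; what a row does not reach is not made up. A row lasts 1/12 s, in which the tool goes at most 41.7 mm and 7.16 degrees, less where a joint would pass 70% of its speed; a pose out of reach is approached as far as the arm can. A call with a gripper value outside its range is refused whole. The fingers move at their own pace and stop on an object; "squeeze" is the grip in N (left out, the last holds). Time passes only in rows, so rows that do not move let the fingers close. It gives the time, the measured TCP pose, the force and the opening at its end, in the units of the state.
- robot.get_state(): the state, without advancing time (a new reading comes with each control period).
- robot.capture(name): name is "scene" or "top"; returns a dict with "img" (480x640x3 uint8, red, green, blue), "intrinsics" (3x3 intrinsics, pixels), "T" (4x4, takes a point from camera to world coordinates). Camera axes: x right, y down, z forward; pixel columns grow to the right and rows downward; lengths in m; the calibration is good to about 2 mm. A picture is of the moment at which its call begins. There is no depth.
- robot.finish_job(): hands the job in, once; it reports no verdict.
Trained networks look in a picture, given as the dict that the camera call returned (one of the last four; its "shot" number tells which), for a name from the list of things; names that differ only in an ending like _2 or _b are one class to them, and where a whole thing is asked for, a point or a joint stands for the part that bears it (a point fixed in the world has none). Each returns a list of dicts, best first, with "confidence" (0 to 1); they miss things now and then, are a little off and sometimes report something else, mostly with a low value. They report only what shows in the picture. A call takes as long as a camera call.
- robot.cut_out(picture, name): "mask" (480x640 bool, what is visible of it) and "xy" ([column, row] in pixels, amid what is visible of it).
The state is a dict: "time": time; "joint_pos": joint angles; "qvel": joint speeds; "joint_efforts": joint torques, N m; "eef_pos": TCP position; "ee_rot": TCP orientation; "ft_force": force on the tool from outside, world axes, zero at the start; "wrist_torque": the same for the moment, N m; "gripper_width": finger opening in m.
Only numpy, scipy, OpenCV 4.12 (cv2) and the standard library are available. Lean on these libraries where they do the work, as an engineer would, in place of code of your own. Each camera call takes 0.05 s, during which the arm holds its last target. There are 200 camera calls.

## Working session

There is one attempt and no reset: what is moved stays moved. The work goes in short steps, Python scripts to look and compute and a tool call to move; the robot and the scene stay as the last step left them, time stands still between calls to the robot, and variables do not carry over. Pictures are saved under pics/ and viewed, about 8 in all and at most 12, crops included, and the job is handed in when it is done.

Besides the shell and the picture viewer there is one more tool, called after "Request:" in YAML: its name, and indented under it one key for each argument. play_rows: Moves the arm, as the interface text tells. Its arguments: {"type":"object","properties":{"commands":{"type":"array","items":{"type":"number"}},"squeeze":{"type":"number"}},"required":["commands"]}

```bash
mkdir -p pics
python3 - <<'E'
from bench import robot
import cv2, numpy as np
for n in ("scene","top"):
    p=robot.capture(n)
    cv2.imwrite(f"pics/{n}0.png",p["img"][:,:,::-1])
    print(n,p["intrinsics"].round(1).tolist(),p["T"].round(3).tolist())
    for k in ("screen","rod","cam_tip","cam_pivot","hinge","bracket","vblock","bushing"):
        print(k,[(round(d["confidence"],2),np.round(d["xy"]).tolist(),int(d["mask"].sum())) for d in robot.cut_out(p,k)[:2]])
s=robot.get_state();print(s)
E
```

```text
scene [[534.9, 0.0, 316.7], [0.0, 534.9, 247.7], [0.0, 0.0, 1.0]] [[-0.379, 0.825, -0.42, 0.92], [0.925, 0.34, -0.168, 0.199], [0.004, -0.452, -0.892, 0.875], [0.0, 0.0, 0.0, 1.0]]
screen [(0.97, [354.0, 267.0], 8404), (0.59, [284.0, 190.0], 774)]
rod [(0.63, [376.0, 293.0], 1325)]
cam_tip [(0.74, [357.0, 237.0], 255)]
cam_pivot [(0.78, [354.0, 270.0], 8678)]
hinge [(0.64, [354.0, 267.0], 8504)]
bracket [(0.89, [456.0, 340.0], 1094), (0.43, [283.0, 191.0], 758)]
vblock [(0.72, [246.0, 268.0], 1002)]
bushing [(0.61, [285.0, 191.0], 851)]
top [[515.1, 0.0, 314.1], [0.0, 515.1, 240.2], [0.0, 0.0, 1.0]] [[-0.01, -0.999, 0.049, 0.502], [-0.999, 0.012, 0.036, 0.03], [-0.036, -0.049, -0.998, 1.158], [0.0, 0.0, 0.0, 1.0]]
screen [(0.56, [293.0, 249.0], 4737)]
rod [(0.54, [256.0, 218.0], 217), (0.24, [372.0, 302.0], 393)]
cam_tip [(0.25, [296.0, 255.0], 4720)]
cam_pivot [(0.95, [292.0, 256.0], 4920)]
hinge [(0.57, [296.0, 253.0], 4809)]
bracket [(0.66, [209.0, 230.0], 645)]
vblock [(0.63, [374.0, 222.0], 498)]
bushing [(0.89, [378.0, 297.0], 418)]
{'time': 0.9, 'joint_pos': array([ 1.15909680e+00,  2.63886999e-01,  1.60398558e+00, -2.98750273e-05,
        1.27367173e+00, -3.69210970e-02]), 'qvel': array([-0.00123183,  0.00192643,  0.00078143,  0.00097336,  0.00034708,
       -0.00038174]), 'joint_efforts': array([-5.11522994e-04, -5.02053165e+01, -3.57256472e+01,  7.26410374e-02,
        1.85550051e-02, -6.16670832e-05]), 'eef_pos': array([0.24712413, 0.62814908, 0.22402229]), 'ee_rot': array([3.14154540e+00, 3.03312407e-05, 2.76682297e+00]), 'ft_force': array([ 0.35845071, -0.54640425,  0.34247198]), 'wrist_torque': array([0.01497158, 0.01304006, 0.02222608]), 'gripper_width': 0.0879169525079817}
```

Run:
```python
import cv2
a=cv2.imread("pics/top0.png")[160:340,180:420]; b=cv2.imread("pics/scene0.png")[160:400,220:500]
cv2.imwrite("pics/top0c.png",cv2.resize(a,None,fx=3.3,fy=3.3,interpolation=cv2.INTER_CUBIC))
cv2.imwrite("pics/scene0c.png",cv2.resize(b,None,fx=2.5,fy=2.5,interpolation=cv2.INTER_CUBIC))
```

```text
(no output)
```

View pics/top0c.png

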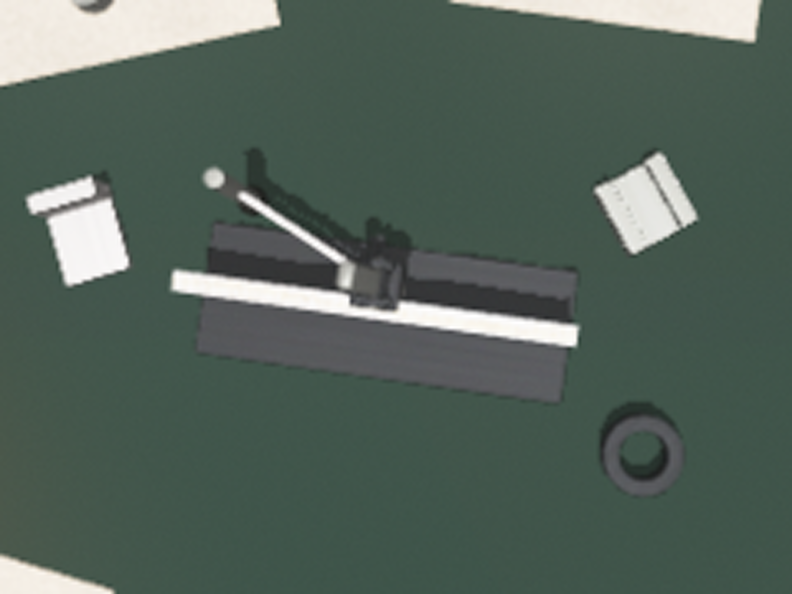

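View pics/scene0c.png

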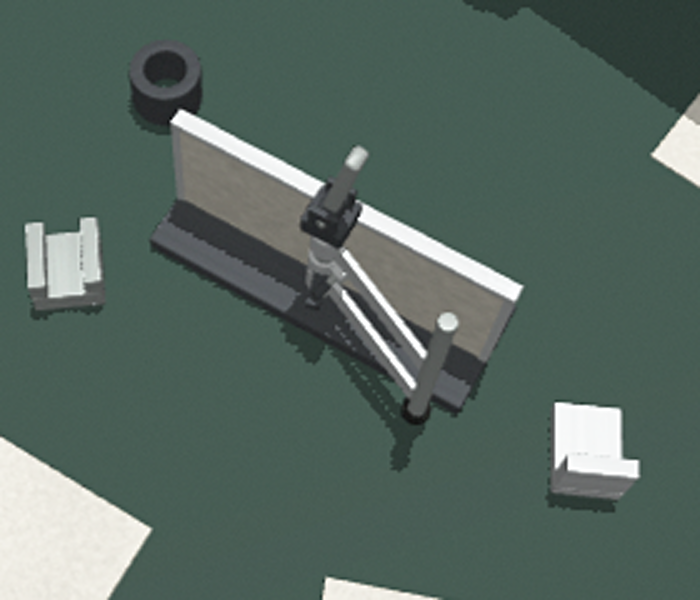

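```bash
cat > h.py <<'E'
import numpy as np
from scipy.optimize import least_squares
from bench import robot
def proj(p,X):
    X=np.atleast_2d(X); c=(X-p["T"][:3,3])@p["T"][:3,:3]; u=c@p["intrinsics"].T
    return u[:,:2]/u[:,2:]
def ray(p,xy,z):
    d=p["T"][:3,:3]@np.linalg.solve(p["intrinsics"],[*xy,1]); o=p["T"][:3,3]
    return o+d*(z-o[2])/d[2]
def S(q,P):
    P=np.atleast_2d(P).astype(float); c,s=np.cos(q[2]),np.sin(q[2])
    return np.c_[q[0]+c*P[:,0]-s*P[:,1], q[1]+s*P[:,0]+c*P[:,1], P[:,2]]
E
cat > fit.py <<'E'
from h import *
t=robot.capture("top"); s=robot.capture("scene")
T=lambda a:np.array(a)/3.3+[180,160]-.35
C=lambda a:np.array(a)/2.5+[220,160]-.3
tp=T([(172,281),(578,335),(215,222),(577,270),(560,402),(197,352)])
tP=[(0,.125,.12),(0,-.125,.12),(.045,.125,.014),(.045,-.125,.014),(-.045,-.125,.014),(-.045,.125,.014)]
sp=C([(177,118),(518,292),(152,240)]); sP=[(0,-.125,.12),(0,.125,.12),(.045,-.125,.014)]
f=lambda q:np.r_[(proj(t,S(q,tP))-tp).ravel(),(proj(s,S(q,sP))-sp).ravel()]
r=least_squares(f,[.48,.03,-.13],loss="soft_l1"); q=r.x
print("board off x?",q.round(4),np.degrees(q[2]).round(2)); print(f(q).reshape(-1,2).round(1).tolist())
h=S(q,[.015,0,.145])[0]; print("hinge",h.round(4))
R=[ray(t,T((213,178)),.172),ray(s,C((447,322)),.172)]
for x in R:
    d=x-h; c,sn=np.cos(q[2]),np.sin(q[2]); lx=c*d[0]+sn*d[1]; ly=-sn*d[0]+c*d[1]
    print("rod",x.round(4),"r",np.hypot(lx,ly).round(4),"theta",np.degrees(np.arctan2(lx,ly)).round(1))
# cam pivot x guess: lever end in both images
cp=C((356,158))
g=lambda v:np.r_[(proj(s,S(q,[v[0],.074*np.sin(v[1]),.138+.074*np.cos(v[1])]))-cp).ravel()]
v=least_squares(g,[.01,.15]).x; print("cam x, lean",v.round(3))
print("top px of lever end/pivot", ((proj(t,S(q,[[v[0],.074*np.sin(v[1]),.138+.074*np.cos(v[1])],[v[0],0,.138]]))-[180,160])*3.3).round(0).tolist())
E
python3 fit.py
```

```text
board off x? [ 0.5278  0.1104 -0.1429] -8.19
[[0.0, -0.1], [-0.6, -0.2], [-0.9, -0.2], [0.4, -0.2], [0.3, 0.2], [-1.1, 0.3], [-0.8, -0.9], [0.6, 0.2], [-1.6, -0.4]]
hinge [0.5427 0.1083 0.145 ]
rod [0.6033 0.1997 0.172 ] r 0.1097 theta 25.4
rod [0.6046 0.1989 0.172 ] r 0.1098 theta 26.2
cam x, lean [0.017 0.151]
top px of lever end/pivot [[344.0, 270.0], [373.0, 278.0]]
```

Request:
play_rows:
  commands: [0,2.2,-2.74,0,0,0,5.17,0,2.2,-2.74,0,0,0,5.17,0,2.2,-2.74,0,0,0,5.17,0,2.2,-2.74,0,0,0,5.17,0,2.2,-2.74,0,0,0,5.17,0,2.2,-2.74,0,0,0,5.17,0,2.2,-2.74,0,0,0,5.17,0,2.2,-2.74,0,0,0,5.17,0,2.2,-2.74,0,0,0,5.17,0,2.2,-2.74,0,0,0,5.17,0,2.2,-2.74,0,0,0,5.17,0,2.2,-2.74,0,0,0,5.17,0,2.2,-2.74,0,0,0,5.17,0,2.2,-2.74,0,0,0,5.17,0,2.2,-2.74,0,0,0,5.17,0,0,0,0,0,0,0,0,0,0,0,0,0,0]
  squeeze: 10

```text
time: 2.42
eef_pos: [0.578, 0.2156, 0.2239]
ee_rot: [3.141, 0.0, -2.167]
ft_force: [0.7, 0.1, -0.3]
gripper_width: 0.0008
```

Request:
play_rows:
  commands: [0,0,0.1,-2.0,0,0,0,0,0,0,-2.0,0,0,0,0,0,0,-2.0,0,0,0,0,0,0,-1.7,0,0,0,0,0,0,0,0,0,0,0,0,0,0,0,0,0]

```text
time: 2.92
eef_pos: [0.5754, 0.219, 0.146]
ee_rot: [3.139, -0.002, -2.162]
ft_force: [-0.7, 0.6, -0.1]
gripper_width: 0.0005
```

Run:
```python
from bench import robot
import cv2, numpy as np
a=robot.capture("top")["img"][160:340,180:420,::-1]; b=robot.capture("scene")["img"][160:400,220:500,::-1]
a=cv2.resize(a,(400,300)); b=cv2.resize(b,(350,300))
cv2.imwrite("pics/p1.png",np.hstack([a,b]))
```

```text
(no output)
```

View pics/p1.png

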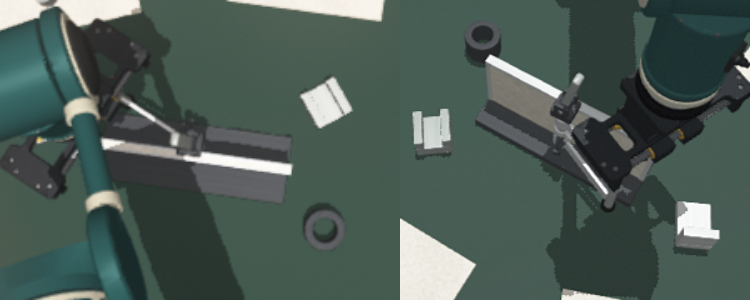

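Run:
```python
import numpy as np
h=np.array([.5427,.1083])
def P(th,off=24.5):
    a=np.radians(90-th-8.19); d=np.array([np.cos(a),np.sin(a)]); t=np.array([d[1],-d[0]])
    return h*100+11*d-off/10*t
print("start contact pose",P(25.8).round(2))
for a in range(26,112,2): print(a,P(a).round(2).tolist(),(P(a+2)-P(a)).round(2).tolist())
from bench import robot; s=robot.get_state(); print(s["eef_pos"],s["ft_force"],s["qvel"].round(3))
```

```text
start contact pose [58.39 21.32]
26 [58.42, 21.31] [0.36, -0.15]
28 [58.79, 21.15] [0.36, -0.16]
30 [59.15, 20.99] [0.35, -0.18]
32 [59.5, 20.81] [0.35, -0.19]
34 [59.84, 20.63] [0.34, -0.2]
36 [60.18, 20.43] [0.33, -0.21]
38 [60.51, 20.21] [0.32, -0.22]
40 [60.84, 19.99] [0.32, -0.23]
42 [61.15, 19.75] [0.31, -0.25]
44 [61.46, 19.51] [0.3, -0.26]
46 [61.76, 19.25] [0.29, -0.27]
48 [62.05, 18.99] [0.28, -0.28]
50 [62.33, 18.71] [0.27, -0.29]
52 [62.6, 18.42] [0.26, -0.3]
54 [62.86, 18.13] [0.25, -0.3]
56 [63.11, 17.82] [0.24, -0.31]
58 [63.34, 17.51] [0.23, -0.32]
60 [63.57, 17.19] [0.22, -0.33]
62 [63.79, 16.86] [0.2, -0.34]
64 [63.99, 16.53] [0.19, -0.34]
66 [64.19, 16.18] [0.18, -0.35]
68 [64.37, 15.83] [0.17, -0.36]
70 [64.54, 15.48] [0.16, -0.36]
72 [64.69, 15.12] [0.14, -0.37]
74 [64.84, 14.75] [0.13, -0.37]
76 [64.97, 14.38] [0.12, -0.38]
78 [65.08, 14.01] [0.1, -0.38]
80 [65.19, 13.63] [0.09, -0.38]
82 [65.28, 13.24] [0.08, -0.39]
84 [65.36, 12.86] [0.06, -0.39]
86 [65.42, 12.47] [0.05, -0.39]
88 [65.47, 12.08] [0.04, -0.39]
90 [65.51, 11.69] [0.02, -0.39]
92 [65.53, 11.3] [0.01, -0.39]
94 [65.54, 10.9] [-0.0, -0.39]
96 [65.53, 10.51] [-0.02, -0.39]
98 [65.52, 10.12] [-0.03, -0.39]
100 [65.49, 9.72] [-0.05, -0.39]
102 [65.44, 9.33] [-0.06, -0.39]
104 [65.38, 8.94] [-0.07, -0.39]
106 [65.31, 8.56] [-0.09, -0.38]
108 [65.22, 8.17] [-0.1, -0.38]
110 [65.12, 7.79] [-0.11, -0.38]
[0.57742787 0.21920805 0.14835551] [ 1.12285476  0.41582474 -0.63006456] [-0.007 -0.01  -0.014 -0.001 -0.004 -0.005]
```

Request:
play_rows:
  commands: [0,0.3,-0.2,0,0,0,0,0,0.3,-0.2,0,0,0,0,0,0.36,-0.15,0,0,0,-2,0,0.36,-0.16,0,0,0,-2,0,0.35,-0.18,0,0,0,-2,0,0.35,-0.19,0,0,0,-2,0,0.34,-0.2,0,0,0,-2,0,0.33,-0.21,0,0,0,-2,0,0.32,-0.22,0,0,0,-2,0,0.32,-0.23,0,0,0,-2,0,0.31,-0.25,0,0,0,-2,0,0.3,-0.26,0,0,0,-2,0,0.29,-0.27,0,0,0,-2,0,0.28,-0.28,0,0,0,-2,0,0.27,-0.29,0,0,0,-2,0,0.26,-0.3,0,0,0,-2,0,0.25,-0.3,0,0,0,-2,0,0.24,-0.31,0,0,0,-2]

```text
time: 4.52
eef_pos: [0.6334, 0.1765, 0.1483]
ee_rot: [3.141, 0.002, -2.724]
ft_force: [-1.1, 1.6, 0.3]
gripper_width: 0.0006
```

```bash
cat > look.py <<'E'
import sys,cv2
from h import *
q0=[.5278,.1104,-.1429]
a=robot.capture("top"); b=robot.capture("scene")
F=[];P=[]
for i in range(3):
    s=robot.get_state(); F.append(s["ft_force"]); P.append(s["eef_pos"]); robot.capture("top")
print("F",np.mean(F,0).round(2),"std",np.std(F,0).round(2),"P",np.mean(P,0).round(4), "t",s["time"])
A=a["img"][160:340,180:420,::-1]; B=b["img"][160:400,220:500,::-1]
cv2.imwrite(f"pics/{sys.argv[1]}.png",np.hstack([cv2.resize(A,(400,300),interpolation=3),cv2.resize(B,(400,343),interpolation=3)[:300]]))
E
python3 look.py p2
```

```text
F [-0.07  0.89  0.58] std [0.35 0.38 0.56] P [0.6334 0.1762 0.1482] t 4.7167
```

View pics/p2.png

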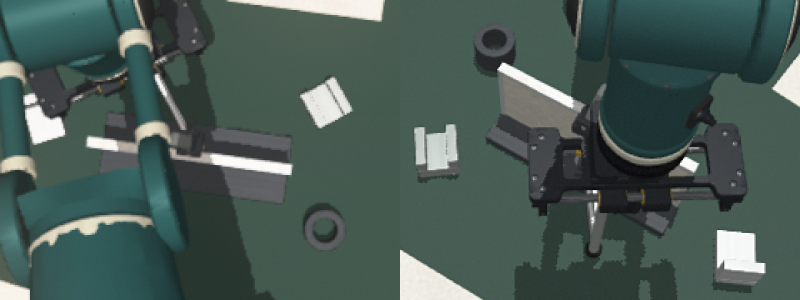

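Request:
play_rows:
  commands: [0,0.23,-0.32,0,0,0,-2,0,0.22,-0.33,0,0,0,-2,0,0.2,-0.34,0,0,0,-2,0,0.19,-0.34,0,0,0,-2,0,0.18,-0.35,0,0,0,-2,0,0.17,-0.36,0,0,0,-2,0,0.16,-0.36,0,0,0,-2]

```text
time: 5.35
eef_pos: [0.6464, 0.1531, 0.1479]
ee_rot: [3.14, 0.002, -2.967]
ft_force: [-0.5, 3.8, 3.2]
gripper_width: 0.0005
```

```bash
python3 look.py p3
```

```text
F [-0.46  2.71  2.16] std [0.16 0.44 0.25] P [0.6464 0.1526 0.1478] t 5.55
```

Request:
play_rows:
  commands: [0,0.14,-0.37,0.1,0,0,-2,0,0.13,-0.37,0.1,0,0,-2,0,0.12,-0.38,0.1,0,0,-2,0,0,0,0,0,0,0]

```text
time: 5.93
eef_pos: [0.6493, 0.1409, 0.1491]
ee_rot: [3.142, -0.001, -3.071]
ft_force: [1.1, 3.4, -1.1]
gripper_width: 0.0006
```

```bash
python3 look.py p4
```

```text
F [ 0.22  2.53 -1.11] std [0.54 0.24 0.22] P [0.6492 0.141  0.1493] t 6.1333
```

View pics/p4.png

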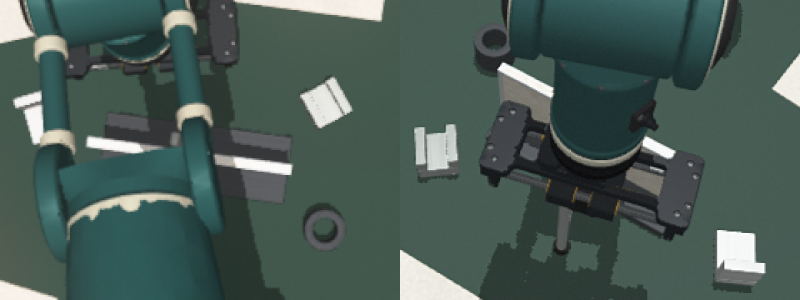

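Request:
play_rows:
  commands: [0,0.1,-0.38,0,0,0,-2,0,0.09,-0.38,0,0,0,-2,0,0,0,0,0,0,0]

```text
time: 6.43
eef_pos: [0.6513, 0.1331, 0.1496]
ee_rot: [-3.141, -0.001, -3.141]
ft_force: [-0.1, 2.7, -1.3]
gripper_width: 0.0004
```

```bash
python3 look.py p5
```

```text
F [-0.06  2.5  -1.51] std [0.4  0.06 0.46] P [0.6515 0.1333 0.1499] t 6.6333
```

Request:
play_rows:
  commands: [0,0.08,-0.39,0,0,0,-2,0,0.06,-0.39,0,0,0,-2,0,0,0,0,0,0,0]

```text
time: 6.93
eef_pos: [0.6531, 0.1252, 0.15]
ee_rot: [-3.141, -0.0, 3.073]
ft_force: [-0.4, 2.5, -0.7]
gripper_width: 0.0003
```

```bash
python3 look.py p6
```

```text
F [-0.31  1.26 -1.08] std [0.23 0.32 0.18] P [0.6531 0.1255 0.1501] t 7.1333
```

Request:
play_rows:
  commands: [0,0.05,-0.39,0,0,0,-2,0,0.02,-0.2,0,0,0,-1,0,0,0,0,0,0,0]

```text
time: 7.43
eef_pos: [0.6539, 0.1194, 0.1501]
ee_rot: [-3.142, 0.0, 3.02]
ft_force: [-0.4, 1.0, -0.9]
gripper_width: 0.0006
```

```bash
python3 look.py p7
```

```text
F [ 0.44  1.36 -0.22] std [0.47 0.32 0.24] P [0.6539 0.1196 0.1501] t 7.6333
```

View pics/p7.png

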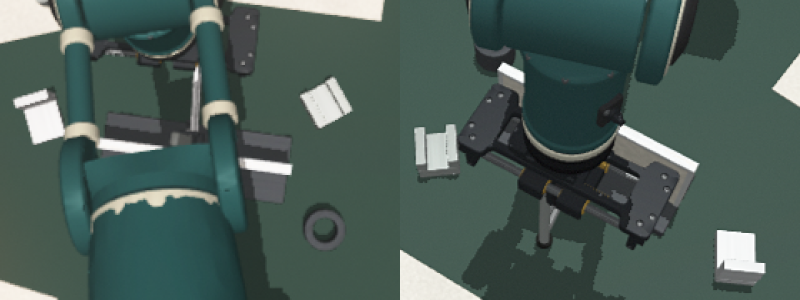

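Request:
play_rows:
  commands: [0,0.02,-0.39,0,0,0,-2,0,0.01,-0.2,0,0,0,-1,0,0,0,0,0,0,0]

```text
time: 7.93
eef_pos: [0.6542, 0.1134, 0.1501]
ee_rot: [-3.141, 0.0, 2.968]
ft_force: [-0.6, 1.2, -1.0]
gripper_width: 0.0004
```

```bash
python3 look.py p8
```

```text
F [ 0.26  0.71 -0.24] std [0.44 0.31 0.35] P [0.6542 0.1136 0.1501] t 8.1333
```

Request:
play_rows:
  commands: [0,0,-0.39,0,0,0,-2,0,0,-0.2,0,0,0,-1,0,0,0,0,0,0,0]

```text
time: 8.43
eef_pos: [0.6543, 0.1075, 0.1501]
ee_rot: [-3.141, 0.0, 2.916]
ft_force: [-0.2, 0.3, 0.1]
gripper_width: 0.0008
```

```bash
python3 look.py p9
```

```text
F [0.   0.22 0.1 ] std [0.58 0.84 0.1 ] P [0.6541 0.1077 0.1501] t 8.6333
```

Run:
```python
import cv2
from h import *
p=robot.capture("scene")
b=p["img"][250:400,330:480,::-1]
cv2.imwrite("pics/p9c.png",cv2.resize(b,(600,600),interpolation=3))
# expected rod bottom pixel (z~.03) by angle
q=[.5278,.1104,-.1429]
for th in range(86,116,4):
    a=np.radians(th); P=[[.015+.11*np.sin(a),.11*np.cos(a),z] for z in (.172,.10,.06)]
    print(th,((proj(p,S(q,P))-[330,250])*4).round(0).tolist())
```

```text
86 [[-34.0, 171.0], [-36.0, 242.0], [-37.0, 277.0]]
90 [[-53.0, 161.0], [-54.0, 233.0], [-54.0, 268.0]]
94 [[-71.0, 151.0], [-71.0, 223.0], [-70.0, 258.0]]
98 [[-89.0, 139.0], [-87.0, 212.0], [-86.0, 247.0]]
102 [[-105.0, 126.0], [-102.0, 199.0], [-100.0, 236.0]]
106 [[-120.0, 112.0], [-116.0, 186.0], [-113.0, 223.0]]
110 [[-134.0, 97.0], [-128.0, 173.0], [-126.0, 210.0]]
114 [[-147.0, 82.0], [-140.0, 158.0], [-137.0, 196.0]]
```

View pics/p9c.png

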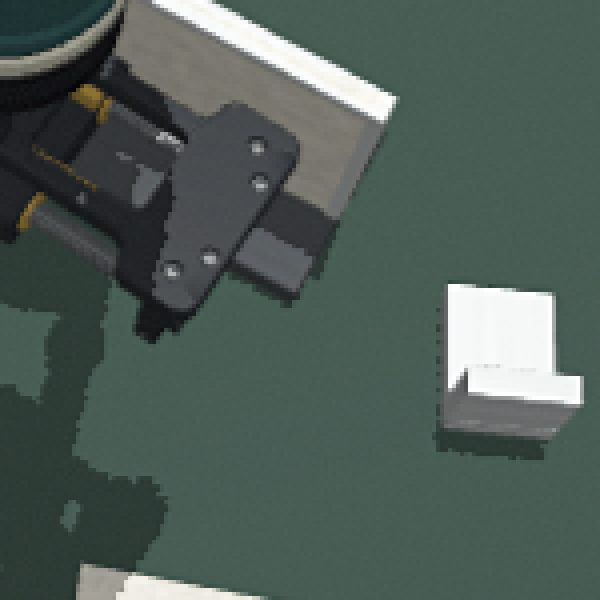

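Run:
```python
import cv2
from h import *
p=robot.capture("scene")
b=p["img"][240:360,250:410,::-1]
cv2.imwrite("pics/p9d.png",cv2.resize(b,(800,600),interpolation=3))
q=[.5278,.1104,-.1429]
for th in range(86,116,4):
    a=np.radians(th); P=[[.015+.11*np.sin(a),.11*np.cos(a),z] for z in (.172,.10,.06)]
    print(th,((proj(p,S(q,P))-[250,240])*5).round(0).tolist())
```

```text
86 [[358.0, 264.0], [355.0, 352.0], [353.0, 396.0]]
90 [[334.0, 252.0], [333.0, 341.0], [332.0, 385.0]]
94 [[311.0, 238.0], [312.0, 328.0], [312.0, 373.0]]
98 [[289.0, 223.0], [292.0, 314.0], [293.0, 359.0]]
102 [[269.0, 207.0], [273.0, 299.0], [275.0, 344.0]]
106 [[250.0, 190.0], [256.0, 283.0], [258.0, 329.0]]
110 [[233.0, 172.0], [239.0, 266.0], [243.0, 312.0]]
114 [[217.0, 152.0], [225.0, 248.0], [229.0, 295.0]]
```

View pics/p9d.png

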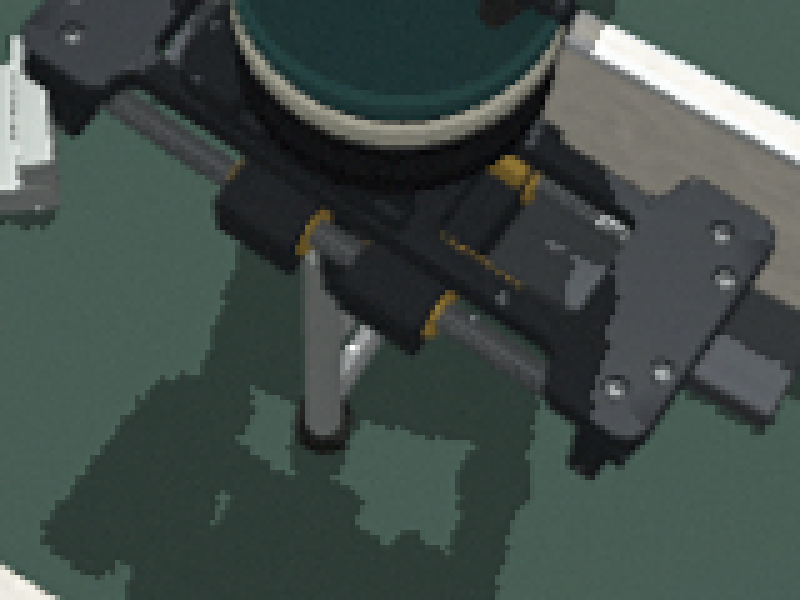

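Request:
play_rows:
  commands: [0,-0.02,-0.39,0,0,0,-2,0,-0.01,-0.2,0,0,0,-1,0,0,0,0,0,0,0]

```text
time: 9.03
eef_pos: [0.6537, 0.1016, 0.15]
ee_rot: [-3.141, -0.0, 2.863]
ft_force: [0.4, -1.1, -0.7]
gripper_width: 0.0003
```

```bash
cat > rod.py <<'E'
from h import *
q=[.5278,.1104,-.1429]
F=[]
for i in range(6):
    p=robot.capture("scene"); s=robot.get_state(); F.append(s["ft_force"])
print("F",np.mean(F,0).round(2),s["eef_pos"].round(4),round(s["time"],2))
im=p["img"].astype(float)
best=[]
for th in np.arange(80,116,.5):   # rod is reddish-grey (R~=G), mat is green
    a=np.radians(th)
    def px(w,zs): return [proj(p,S(q,[[.015+.11*np.sin(a),.11*np.cos(a),z]]))[0]+[w,0] for z in zs]
    zs=np.linspace(.05,.10,8)
    g=lambda w:np.mean([ (lambda c:c[0]-c[1])(im[int(round(v)),int(round(u))]) for u,v in px(w,zs)])
    best.append((min(g(-2),g(0),g(2))-max(g(-7),g(7)) ,th))
print(sorted(best)[::-1][:5])
E
python3 rod.py
```

```text
F [-0.14  0.14 -0.14] [0.6538 0.102  0.15  ] 9.33
[(np.float64(6.625), np.float64(92.0)), (np.float64(5.25), np.float64(92.5)), (np.float64(4.0), np.float64(93.0)), (np.float64(3.375), np.float64(94.0)), (np.float64(3.25), np.float64(93.5))]
```

Run:
```python
import cv2
from h import *
p=robot.capture("scene"); t=robot.capture("top")
b=p["img"][240:360,250:370,::-1]; a=t["img"][150:270,240:340,::-1]
cv2.imwrite("pics/p10.png",np.hstack([cv2.resize(b,(400,400),interpolation=3),cv2.resize(a,(333,400),interpolation=3)]))
```

```text
(no output)
```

View pics/p10.png

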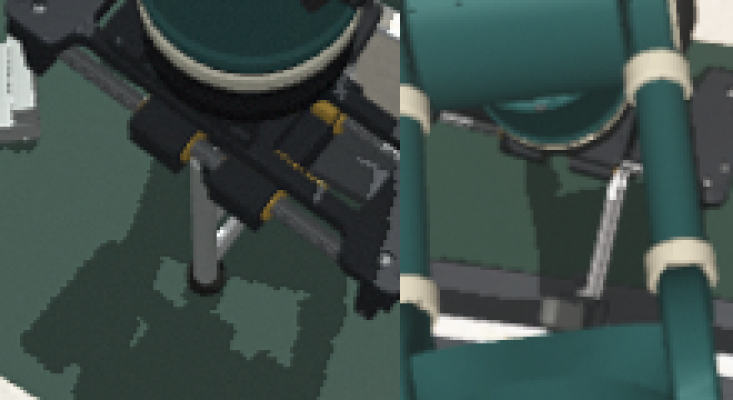

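Request:
play_rows:
  commands: [0,-0.03,-0.39,0,0,0,-2,0,-0.02,-0.2,0,0,0,-1,0,0,0,0,0,0,0]

```text
time: 9.68
eef_pos: [0.6532, 0.0957, 0.15]
ee_rot: [-3.141, -0.0, 2.811]
ft_force: [0.1, -0.3, 0.0]
gripper_width: 0.0006
```

```bash
cat > prof.py <<'E'
from h import *
F=[];E=[]
for i in range(6):
    p=robot.capture("scene"); s=robot.get_state(); F.append(s["ft_force"])
print("F",np.mean(F,0).round(2),s["eef_pos"].round(4),round(s["time"],2))
im=p["img"].astype(int)
for r in (308,316): print(r,[(c,int(im[r,c,0])) for c in range(284,324,1)])
q=[.5278,.1104,-.1429]
for th in (92,96,100,104,108,112):
    a=np.radians(th); print(th,proj(p,S(q,[[.015+.11*np.sin(a),.11*np.cos(a),z] for z in (.1,.05)])).round(1).tolist())
E
python3 prof.py
```

```text
F [ 0.03 -0.07  0.03] [0.6533 0.0961 0.15  ] 9.98
308 [(284, 73), (285, 75), (286, 57), (287, 47), (288, 47), (289, 47), (290, 46), (291, 45), (292, 45), (293, 47), (294, 48), (295, 45), (296, 46), (297, 46), (298, 46), (299, 82), (300, 91), (301, 89), (302, 90), (303, 86), (304, 86), (305, 82), (306, 99), (307, 104), (308, 103), (309, 107), (310, 88), (311, 58), (312, 46), (313, 44), (314, 49), (315, 45), (316, 45), (317, 47), (318, 47), (319, 48), (320, 44), (321, 46), (322, 47), (323, 45)]
316 [(284, 45), (285, 46), (286, 47), (287, 45), (288, 46), (289, 47), (290, 44), (291, 45), (292, 44), (293, 48), (294, 46), (295, 44), (296, 71), (297, 53), (298, 27), (299, 25), (300, 84), (301, 90), (302, 89), (303, 88), (304, 90), (305, 91), (306, 50), (307, 24), (308, 20), (309, 44), (310, 47), (311, 46), (312, 45), (313, 47), (314, 47), (315, 48), (316, 47), (317, 46), (318, 44), (319, 47), (320, 46), (321, 48), (322, 48), (323, 47)]
92 [[314.4, 307.0], [314.4, 317.9]]
96 [[310.3, 304.3], [310.5, 315.3]]
100 [[306.4, 301.4], [306.8, 312.5]]
104 [[302.8, 298.3], [303.4, 309.5]]
108 [[299.5, 294.9], [300.2, 306.3]]
112 [[296.4, 291.4], [297.3, 302.9]]
```

Request:
play_rows:
  commands: [0,0.2,0.45,0,0,0,0,0,0.2,0.45,0,0,0,0,0,0,0,1.9,0,0,0,0,0,0,1.9,0,0,0,0,0,0,1.9,0,0,0,0,-2.14,0.95,0,0,0,2.16,0,-2.14,0.95,0,0,0,2.16,0,-2.14,0.95,0,0,0,2.16,0,-2.14,0.95,0,0,0,2.16,0,-2.14,0.95,0,0,0,2.16,0,0,0,0,0,0,0]

```text
time: 10.9
eef_pos: [0.547, 0.1543, 0.2069]
ee_rot: [3.141, -0.002, 3.003]
ft_force: [0.1, -0.9, 0.3]
gripper_width: 0.0008
```

```bash
python3 look.py p11 && python3 prof.py | tail -8 | cut -c1-900
```

```text
F [ 0.54 -0.01  0.22] std [0.25 0.67 0.48] P [0.5508 0.1529 0.2074] t 11.1
308 [(284, 73), (285, 73), (286, 72), (287, 71), (288, 71), (289, 72), (290, 73), (291, 72), (292, 71), (293, 74), (294, 72), (295, 71), (296, 71), (297, 71), (298, 70), (299, 85), (300, 88), (301, 88), (302, 90), (303, 88), (304, 85), (305, 81), (306, 99), (307, 105), (308, 104), (309, 106), (310, 88), (311, 58), (312, 45), (313, 47), (314, 46), (315, 47), (316, 46), (317, 46), (318, 46), (319, 47), (320, 46), (321, 48), (322, 43), (323, 50)]
316 [(284, 71), (285, 73), (286, 71), (287, 72), (288, 73), (289, 72), (290, 71), (291, 72), (292, 73), (293, 72), (294, 68), (295, 74), (296, 75), (297, 49), (298, 27), (299, 28), (300, 84), (301, 91), (302, 89), (303, 91), (304, 89), (305, 90), (306, 52), (307, 24), (308, 20), (309, 43), (310, 46), (311, 47), (312, 46), (313, 47), (314, 48), (315, 47), (316, 46), (317, 46), (318, 47), (319, 47), (320, 46), (321, 44), (322, 47), (323, 45)]
92 [[314.4, 307.0], [314.4, 317.9]]
96 [[310.3, 304.3], [310.5, 315.3]]
100 [[306.4, 301.4], [306.8, 312.5]]
104 [[302.8, 298.3], [303.4, 309.5]]
108 [[299.5, 294.9], [300.2, 306.3]]
112 [[296.4, 291.4], [297.3, 302.9]]
```

View pics/p11.png

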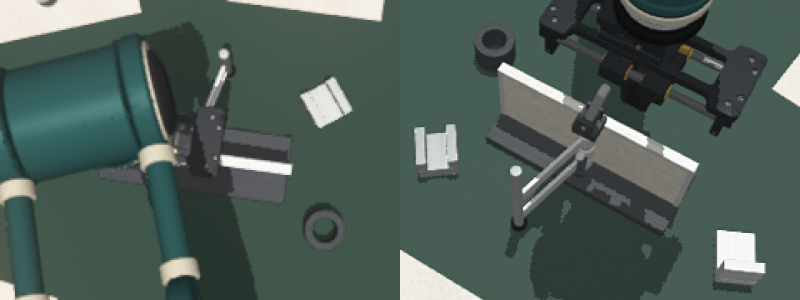

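Run:
```python
from h import *
q=[.5278,.1104,-.1429]; r=58; hw=14
def tcp(phi):
    y=-r*np.sin(phi)+5*np.cos(phi)+hw; z=138+r*np.cos(phi)+5*np.sin(phi)+8
    return S(q,[.0155,y/1e3,z/1e3])[0]*100
cur=np.array([55.05,15.27,20.72]); print(cur)
for phi in np.r_[-.2:1.51:.1]:
    n=tcp(phi); print(round(phi,2),n.round(2),(n-cur).round(2).tolist()); cur=n
```

```text
[55.05 15.27 20.72]
-0.2 [54.75 13.83 20.19] [-0.3, -1.44, -0.53]
-0.1 [54.67 13.27 20.32] [-0.08, -0.56, 0.14]
0.0 [54.58 12.7  20.4 ] [-0.08, -0.57, 0.08]
0.1 [54.5  12.12 20.42] [-0.08, -0.58, 0.02]
0.2 [54.42 11.55 20.38] [-0.08, -0.57, -0.04]
0.3 [54.34 10.98 20.29] [-0.08, -0.57, -0.1]
0.4 [54.26 10.43 20.14] [-0.08, -0.56, -0.15]
0.5 [54.18  9.89 19.93] [-0.08, -0.54, -0.21]
0.6 [54.11  9.37 19.67] [-0.07, -0.52, -0.26]
0.7 [54.04  8.89 19.36] [-0.07, -0.49, -0.31]
0.8 [53.97  8.43 19.  ] [-0.07, -0.45, -0.36]
0.9 [53.91  8.02 18.6 ] [-0.06, -0.42, -0.4]
1.0 [53.86  7.64 18.15] [-0.05, -0.37, -0.44]
1.1 [53.81  7.31 17.68] [-0.05, -0.33, -0.48]
1.2 [53.77  7.03 17.17] [-0.04, -0.28, -0.51]
1.3 [53.74  6.81 16.63] [-0.03, -0.23, -0.53]
1.4 [53.71  6.63 16.08] [-0.03, -0.17, -0.55]
1.5 [53.69  6.51 15.51] [-0.02, -0.12, -0.57]
```

Request:
play_rows:
  commands: [0,-0.15,-0.72,-0.2,0,0,0,0,-0.15,-0.72,-0.2,0,0,0,0,-0.08,-0.56,0,0,0,0,0,-0.08,-0.57,0.08,0,0,0,0,-0.08,-0.58,0.02,0,0,0,0,-0.08,-0.57,-0.04,0,0,0,0,-0.08,-0.57,-0.1,0,0,0,0,-0.08,-0.56,-0.15,0,0,0,0,-0.08,-0.54,-0.21,0,0,0,0,-0.07,-0.52,-0.26,0,0,0]

```text
time: 12.28
eef_pos: [0.541, 0.0929, 0.1963]
ee_rot: [3.142, 0.0, 3.0]
ft_force: [0.2, 0.4, -0.2]
gripper_width: 0.0005
```

```bash
python3 look.py p12
```

```text
F [-0.06  0.47 -0.51] std [0.51 0.27 0.31] P [0.5406 0.093  0.1959] t 12.4833
```

View pics/p12.png

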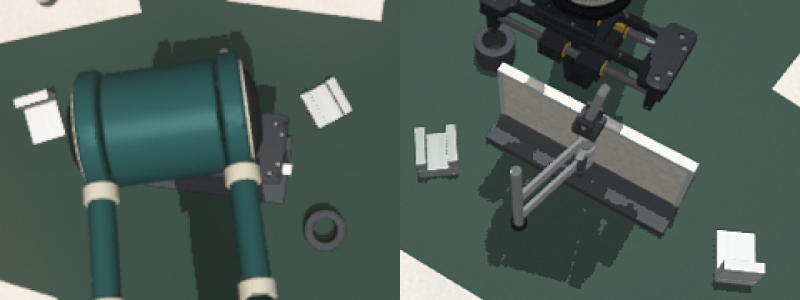

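Run:
```python
from h import *
q=[.5278,.1104,-.1429]
p=robot.capture("scene"); t=robot.capture("top")
f=np.array([400/280.,343/240.])
for n,X in dict(tcp=[.541,.093,.196],tip=[.541,.093,.188],leverend0=S(q,[.0155,.011,.211])[0],pivot=S(q,[.0155,0,.138])[0],rodtop=[.6504,.0793,.172],boardL=S(q,[0,-.125,.12])[0],body=[.541,.093,.23]).items():
    u=proj(p,X)[0]; print(n,u.round(1),((u-[220,160])*f+[400,0]).round(0))
for k in ("cam_tip","cam_pivot"):
    print(k,[(round(d["confidence"],2),np.round(d["xy"]).tolist(),int(d["mask"].sum()),np.argwhere(d["mask"]).min(0).tolist(),np.argwhere(d["mask"]).max(0).tolist()) for d in robot.cut_out(p,k)[:2]])
```

```text
tcp [345.7 219.4] [580.  85.]
tip [345.4 222.1] [579.  89.]
leverend0 [362.4 222.3] [603.  89.]
pivot [352.4 242.4] [589. 118.]
rodtop [308.4 286.4] [526. 181.]
boardL [289.7 206. ] [500.  66.]
body [347.  207.4] [581.  68.]
cam_tip [(0.62, [359.0, 235.0], 254, [218, 347], [246, 367])]
cam_pivot [(0.93, [347.0, 271.0], 8852, [206, 282], [323, 426])]
```

Run:
```python
from h import *
import cv2
p=robot.capture("scene"); a=cv2.imread("pics/scene0.png")[:,:,::-1]
g0=a.mean(2).astype(int); g=p["img"].mean(2).astype(int)
for nm,G in (("start",g0),("now",g)):
    print(nm,"cols 334-372")
    for r in range(208,248,2): print(r," ".join(f"{G[r,c]:3d}" for c in range(334,373)))
```

```text
start cols 334-372
208  83  83  83  84  84  84  82  84  82  84  83  83  84  81  82  82  83  84  84  83  84  83  83  84  84  83  84  83  82  83  83  83  81  86  82  83  83  83  84
210  83  83  82  83  83  84  85  82  84  84  83  82  84  82  82  83  82  83  84  83  83  83  84  82  85  82  83  83  83  82  83  84  83  82  83  84  85  83  84
212  85  83  83  83  84  83  84  83  83  83  82  83  82  84  84  83  84  84  82  82  83  84  85  83  84  84  81  83  84  84  84  83  83  82  84  81  83  83  83
214  82  82  83  83  83  83  84  82  84  84  82  82  84  83  84  83  83  84  83  83  83  83  83  81  83  84  83  84  84  83  82  83  83  85  83  84  83  85  83
216  82  82  83  83  83  84  82  83  83  83  83  83  84  82  83  83  84  83  83  83  82  83  82  84  84  81  82  82  83  84  83  82  84  83  82  83  84  84  83
218  82  84  84  83  83  83  83  84  83  83  84  84  83  83  82  83  83  84  83  84  82  82  83  85  84  82  82  61 104 133 105  83  80  83  83  83  83  83  84
220  82  82  83  83  82  83  83  85  85  84  83  82  82  82  81  82  83  84  82  84  83  83  83  83  81  80 113 170 197 2
[... 4635 characters left out ...]
  78  47  39  42  46  50  52  54  55  54  51  52  54  52  75
240 116 117 118 119 118 119 118 119 120 121  91  87  91  83  57  53  84  89  89  88  89  87  86  67  50  44  38  33 153 163  85  43  49  52  51  54  51  78  85
242 117 117 118 117 116 116 116 119 105  77  59  58  67  51  48  54  86  92  88  87  89  87  67  46  40  41  36  66  85  84 121 149 146 106  59  48  49  51  53
244 118 114 115 118 118 119 121 110  68  42  47  56  56  57  56  57  49  55  62  78  76  53  43  45  82  89  59  84  86  59  84 144 156 151 150 148 125  84  52
246 118 116 118 120 121 122  87  55  47  41  41  42  39  41  46  53  55  54  52  51  46  41  47  54  54  60  61  80  50  69 247 200 163 163 158 156 155 150 154
```

Run:
```python
from h import *
q=[.5278,.1104,-.1429]
t=robot.capture("top"); s=robot.capture("scene"); st=robot.get_state(); print(st["eef_pos"],st["ee_rot"])
ut=np.array([345,273])/3.3+[180,160]-.35
f=lambda X:np.r_[proj(t,X)[0]-ut,proj(s,X)[0]-[362,222]]
r=least_squares(f,[.54,.12,.21]); X=r.x; print("lever end",X.round(4),"res",r.fun.round(1))
c,sn=np.cos(q[2]),np.sin(q[2]); d=X[:2]-q[:2]; print("in screen",(c*d[0]+sn*d[1]).round(4),(-sn*d[0]+c*d[1]).round(4))
# finger corners in scene
R=np.array([[c,-sn],[sn,c]]); 
for dx in(-.009,.009):
  for dy in(-.0175,.0175):
    print(dx,dy,proj(s,np.r_[st["eef_pos"][:2]+R@[dx,dy],st["eef_pos"][2]-.008])[0].round(1))
import cv2
a=cv2.imread("pics/top0.png")
print(a[236:250,276:300].mean(2).astype(int))
```

```text
[0.54109928 0.09362626 0.19651855] [3.14152720e+00 2.06895226e-04 3.00006263e+00]
lever end [0.545  0.1186 0.212 ] res [ 0.1 -0.   0.1  0. ]
in screen 0.0158 0.0106
-0.009 -0.0175 [338.5 212.4]
-0.009 0.0175 [359.2 222.8]
0.009 -0.0175 [332.5 221.5]
0.009 0.0175 [353.3 232.1]
[[ 95 174 236 243 243 222 140  69  54  62  68  58  62  54  51  47  49  48
   45  49  53  53  53  53]
 [ 86  83 128 208 240 246 234 174 123  53  53  62  67  51  49  45  50  50
   54  59  53  50  52  54]
 [ 86  86  87  92 171 236 240 234 191  97  65  50  46  47  49  47  56  69
   74  77  64  55  55  52]
 [ 75  76  76  77  73 122 190 196 181 156 114  80  57  52  53  51  69  90
   89  87  82  71  63  51]
 [ 52  52  52  53  53  52  90 150 174 177 168 129  76  71  64  61  66  87
   92  85  82  85  75  53]
 [ 53  52  53  53  53  51  99 164 184 194 186 137  90  89  85  79  69  72
   79  70  65  73  73  65]
 [ 52  53  52  53  52  54 106 170 190 203 185 125  94  93  93  91  88  85
   81  73  63  51  58  81]
 [ 53  52  53  53  53  60 119 178 200 216 184 112  94  92  92  91  91  90
   86  75  64  58  70  88]
 [ 53  53  52  53  53  68 130 184 213 224 179 106  95  92  94  92  90  91
   85  73  63  62  79  90]
 [ 52  53  51  52  52  75 139 194 227 228 164 100  95  93  93  92  92  91
   85  71  62  64  83  90]
 [ 51  53  53  52  53  64 121 182 214 212 151  96  95  95  93  93  93  92
   85  66  61  70  91  93]
 [130  97  76  69  53  53  76 118 139 142 120  93  96  94  94  93  93  92
   84  66  58  67  91  92]
 [230 210 194 189 179 168 143 132  99  74  76  85  80  84  87  87  90  90
   79  66  56  66  92  92]
 [248 248 248 248 248 245 236 230 209 165  80  75  64  69  75  74  81  86
   72  59  52  60  83  89]]
```

Run:
```python
from h import *
import cv2
print(robot.tip_reach, [a for a in dir(robot) if a[0]!="_"])
s=robot.capture("scene"); g=s["img"].mean(2).astype(int)
st=robot.get_state(); print(st["gripper_width"],st["eef_pos"])
b=s["img"][150:270,270:430,::-1]
cv2.imwrite("pics/p13.png",cv2.resize(np.clip(b*1.6,0,255).astype(np.uint8),(800,600),interpolation=3))
```

```text
0.008 ['Unreachable', 'capture', 'cut_out', 'finish_job', 'get_state', 'tip_reach']
0.0006233070668383728 [0.54104494 0.09360169 0.19645148]
```

View pics/p13.png

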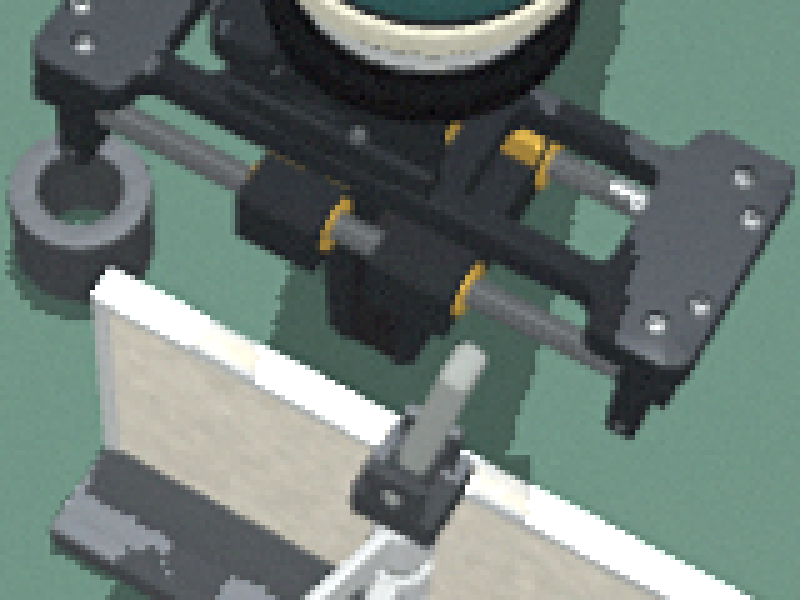

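Request:
play_rows:
  commands: [0,0,0,1.5,0,0,0,0,0.3,2.1,0,0,0,0,0,0.3,2.1,0,0,0,0,0,0.3,2.1,0,0,0,0,0,0,0,-1.3,0,0,0,0,0,0,-1.3,0,0,0,0,0,0,0,0,0,0]

```text
time: 13.52
eef_pos: [0.5474, 0.1555, 0.1813]
ee_rot: [-3.139, -0.006, 3.0]
ft_force: [-0.7, -0.2, -0.3]
gripper_width: 0.0005
```

```bash
cat > tip.py <<'E'
from h import *
F=[]
for i in range(6):
    s=robot.capture("scene"); st=robot.get_state(); F.append(st["ft_force"])
print("F",np.mean(F,0).round(2),st["eef_pos"].round(4),round(st["time"],2))
g=s["img"].mean(2).astype(int)
m=robot.cut_out(s,"cam_tip")
for d in m[:2]:
    w=np.argwhere(d["mask"]); print("cam",round(d["confidence"],2),w.min(0),w.max(0),np.round(d["xy"]),len(w), "toprow cols", w[w[:,0]==w[:,0].min()][:,1].tolist())
e=proj(s,st["eef_pos"]-[0,0,.008])[0]; print("nominal tip px",e.round(1))
c0,r0=int(e[0])-22,int(e[1])-24
print("cols from",c0)
for r in range(r0,r0+44,2): print(r,"".join("#" if v<42 else ("+" if v>150 else ("o" if v>75 else ".")) for v in g[r,c0:c0+56]))
E
python3 tip.py
```

```text
F [ 0.02 -0.03  0.11] [0.5503 0.1559 0.1859] 13.82
cam 0.48 [224 348] [246 363] [355. 236.] 193 toprow cols [358, 359, 360, 361]
nominal tip px [382.8 244.9]
cols from 360
220 ##################ooo......############################.
222 #################o......o......#########################
224 ooo.############...##.......o.##########################
226 ooooo..##################....###########################
228 oooo.......#######################################..####
230 ooo...........#################################oooooooo.
232 oo............###############################.oo..oooooo
234 o.............###############################oo.oo....oo
236 oo............##############################o.......o...
238 #..............############################..oo.........
240 ##++o...........###########################.ooooooo.....
242 #.ooo+++o#...........############.oooo.###ooooooooooooo.
244 .oo.o++++++o.............#######.ooooooooooooooooooooooo
246 oo..+++++++++++o...........####ooooooooooooooooooooooooo
248 o.#++++++++++++++++o...........ooooooooooooooooooooooooo
250 ..ooooo++++++++++++++++o......oooooooooooooooooooooooooo
252 ooooooooooo++++++++++++++++o.......ooooooooooooooooooooo
254 ooooooooooooooo++++++++++++++++o#...oooooooooooooooooooo
256 ooooooooooooooooooo++++++++++++++++..ooooooooooooooooooo
258 ooooooooooooooooooooooo+++++++++++++oooooooooooooooooooo
260 oooooooooooooooooooooooooo+++++++++ooooooooooooooooooooo
262 oooooooooooooooooooooooooooooo++++++++++ooooooo.oooooooo
```

Request:
play_rows:
  commands: [0,-0.1,-0.8,0,0,0,0,0,-0.1,-0.8,0,0,0,0,0,-0.1,-0.6,0,0,0,0,0,-0.08,-0.6,0,0,0,0,0,-0.08,-0.6,0,0,0,0,0,0,0,0,0,0,0]

```text
time: 14.37
eef_pos: [0.5453, 0.1212, 0.1856]
ee_rot: [-3.141, 0.0, 2.999]
ft_force: [0.2, -0.3, 0.2]
gripper_width: 0.0005
```

```bash
python3 tip.py
```

```text
F [ 0.57  0.02 -0.02] [0.5454 0.1226 0.1853] 14.67
cam 0.69 [218 347] [246 358] [351. 235.] 236 toprow cols [349, 350, 351]
nominal tip px [362.6 234.7]
cols from 340
210 ##############o.....o......###########################..
212 #############...........o..#############################
214 ..###########.######.....###############################
216 .......#################################################
218 ........ooo..##############################.oo.ooo..####
220 .......oooooo#############################oo...ooooooo..
222 ........ooooo.###########################.ooo.....oooooo
224 ........ooooo###########################.o......o.....oo
226 ........ooooo###########################............o...
228 +o#.....ooooo.##########################.....oo.........
230 ++++o...ooooooo...#####################....oooooooo.....
232 ++++++++ooooooooo....###########............ooooooooooo.
234 ++++++++oooooooooooo.....######............ooooooooooooo
236 +++++++oooooooooo.#ooo....................oooooooooooooo
238 oooo++oooooooooo...###....................oooooooooooooo
240 oooooo..ooooooo....###++o.................oooooooooooooo
242 ooo......ooooo....#.#.ooo+++o............ooooooooooooooo
244 oo...................oo.o++++++o........oooooooooooooooo
246 o...####.......#........+++++++++++o........oooooooooooo
248 ....##.o.###.........##++++++++++++++++o.....ooooooooooo
250 .#.####.oo.####.....#.ooooo+++++++++++++oooo.ooooooooooo
252 o.#############....#ooooooooooo++++++++ooooooooooooooooo
```

Request:
play_rows:
  commands: [0,-0.08,-0.57,-0.04,0,0,0,0,-0.08,-0.57,-0.1,0,0,0,0,-0.08,-0.56,-0.15,0,0,0,0,-0.08,-0.54,-0.21,0,0,0,0,-0.07,-0.52,-0.26,0,0,0,0,0,0,0,0,0,0]

```text
time: 15.22
eef_pos: [0.5416, 0.0937, 0.1777]
ee_rot: [-3.141, 0.001, 2.999]
ft_force: [0.7, 0.4, 2.5]
gripper_width: 0.0008
```

```bash
python3 tip.py
```

```text
F [0.48 0.86 2.19] [0.5416 0.0949 0.1778] 15.52
cam 0.78 [212 330] [245 358] [348. 237.] 213 toprow cols [332, 333]
nominal tip px [345.8 228.8]
cols from 323
204 ############......o.....############################....
206 ###########.............##########################...###
208 o.################....############################..####
210 ooo..######.############################################
212 oo......oooo.###########################.oo......#######
214 oo.....ooooo.##########################oo............###
216 o.......oooo.#########################.o..o.............
218 oo.......ooo.########################.o.......o........o
220 ++o........o.########################...................
222 ++++++o.....o.########################................o.
224 ++++++++++o..oo..###################....................
226 ++++++++++++++ooooooo.##########........................
228 oo++++++++++++++ooooooooo#####.......................ooo
230 oooooo+++++++++++oooooooooooo.......................oooo
232 oooooooooo++++++++ooooooooooooooo...................oooo
234 oooooooooooooo+++++ooooooooooooo..ooo..............ooooo
236 ooooooooooooooooo+++oooooooooooo..#...............oooooo
238 oooooooooooooooooooooooooooooo......###..........ooooooo
240 oooooooooooooooooooooo.oooooo.......###++o.......ooooooo
242 oooooooooooooooooooo...............###.ooo++o........ooo
244 ooooooooooooooooooo..............#.....o.o++++ooo.....oo
246 oooooooooooooooooo...###...............#.+++++++++oooooo
```

Request:
play_rows:
  commands: [0,-0.07,-0.49,-0.31,0,0,0,0,-0.07,-0.45,-0.36,0,0,0,0,-0.06,-0.42,-0.4,0,0,0,0,-0.05,-0.37,-0.44,0,0,0,0,-0.05,-0.33,-0.48,0,0,0,0,0,0,0,0,0,0]

```text
time: 16.07
eef_pos: [0.5383, 0.073, 0.1572]
ee_rot: [-3.14, -0.0, 3.0]
ft_force: [0.4, -0.8, 3.2]
gripper_width: 0.0007
```

```bash
cat > end.py <<'E'
from h import *
q=[.5278,.1104,-.1429]
s=robot.capture("scene")
print([(round(ph+.3,2),proj(s,S(q,[.0155,-.074*np.sin(ph),.138+.074*np.cos(ph)]))[0].round(0).tolist()) for ph in (.5,.7,.9,1.1,1.2,1.3,1.4,1.5)])
E
python3 tip.py; python3 end.py
```

```text
F [-0.13 -0.71  2.8 ] [0.5384 0.0742 0.1579] 16.37
cam 0.68 [212 316] [245 357] [342. 238.] 255 toprow cols [318, 319, 320, 321]
nominal tip px [333.4 228.9]
cols from 311
204 ##########..........###########################.........
206 ##########.........o.##############################.....
208 #########...###......#################################..
210 oo..######.#############################################
212 oooooo..#oo.##########################oo##..############
214 +oooooooooo.########################.oo.........########
216 ++++++oooooo#######################.ooo.............####
218 +oo+++++oooo.######################o......oo............
220 oo++++++++oo.#####################............o.........
222 ooo+++++++++o######################...............o.....
224 oooooo++++++++o###################....................o.
226 oooooooooo+++++++ooo.#########oo........................
228 ooooooooooooooo++++ooooo.####ooooo......................
230 oooooooooooooooooo++oooooooooooooooo....................
232 ooooooooooooooooooooooooooooooooooooooo.................
234 ooooooooooooooooooooooooooooooooooooooooo...............
236 oooooooooooooooooooooooooooooooooooooooo......#........o
238 oooooooooooooooooooooooooooooooooooooooo........#.#.....
240 oooooooooooooooooooooooooooooooooooooo..........###oo...
242 oooooooooooooooooooooooooooooooo.................#....oo
244 ooooooooooooooooooooooooooooooo.....................#ooo
246 oooooooooooooooooooooooooooooo...####..ooo.........#.ooo
[(0.8, [334.0, 211.0]), (1.0, [327.0, 210.0]), (1.2, [320.0, 211.0]), (1.4, [316.0, 213.0]), (1.5, [314.0, 214.0]), (1.6, [313.0, 216.0]), (1.7, [312.0, 218.0]), (1.8, [312.0, 220.0])]
```

Request:
play_rows:
  commands: [0,-0.04,-0.28,-0.51,0,0,0,0,-0.03,-0.23,-0.53,0,0,0,0,-0.03,-0.17,-0.5,0,0,0,0,0,0,0,0,0,0]

```text
time: 16.8
eef_pos: [0.536, 0.0672, 0.1405]
ee_rot: [-3.141, -0.003, 3.0]
ft_force: [0.3, 0.6, 0.1]
gripper_width: 0.0009
```

```bash
python3 tip.py|head -16
```

```text
F [ 0.23 -0.33  0.03] [0.5374 0.0676 0.1424] 17.1
cam 0.92 [216 311] [246 358] [343. 238.] 360 toprow cols [314, 315, 316, 317]
cam 0.28 [205 280] [324 428] [350. 268.] 8685 toprow cols [291, 292, 293, 294]
nominal tip px [329.4 231.8]
cols from 307
207 ##########ooo.....############################..........
209 ##########......oo...###########################........
211 #########...##......##########################..####....
213 +o########.#######.###########################.#########
215 +++oo+o##oo.#########################.o.#.##############
217 +++o++oooooo########################oo........##########
219 oo+++ooooooo#######################oo.............######
221 oooooooooooo.#####################oo....o.............##
223 oooooooooooo.####################...........o...........
225 ooooooooooooo.####################..............o.......
227 ooooooooooooooo.#################...................o...
```

Request:
play_rows:
  commands: [0,0,0,-0.2,0,0,0,0,0,0,-0.2,0,0,0,0,0,0,0,0,0,0]

```text
time: 17.4
eef_pos: [0.5372, 0.0675, 0.138]
ee_rot: [-3.141, -0.001, 3.0]
ft_force: [-0.3, 1.1, 0.5]
gripper_width: 0.0005
```

```bash
python3 tip.py|head -3
```

```text
F [-0.22  0.11  0.19] [0.5376 0.0674 0.1386] 17.7
cam 0.67 [218 311] [245 358] [343. 237.] 279 toprow cols [313, 314, 315, 316]
nominal tip px [329.2 233. ]
```

Request:
play_rows:
  commands: [0,0,0,-0.2,0,0,0,0,0,0,-0.2,0,0,0,0,0,0,0,0,0,0]

```text
time: 18.0
eef_pos: [0.5371, 0.0674, 0.1339]
ee_rot: [-3.141, -0.001, 3.0]
ft_force: [-0.1, -0.3, -0.9]
gripper_width: 0.0005
```

```bash
python3 tip.py|head -3
```

```text
F [ 0.07  0.02 -0.17] [0.5376 0.0674 0.1346] 18.3
cam 0.55 [219 311] [245 358] [342. 238.] 307 toprow cols [314, 315]
nominal tip px [329.2 234.1]
```

Request:
play_rows:
  commands: [0,0,0,-0.2,0,0,0,0,0,0,0,0,0,0]

```text
time: 18.52
eef_pos: [0.5375, 0.0674, 0.1323]
ee_rot: [3.142, 0.0, 3.0]
ft_force: [0.3, -0.4, -0.3]
gripper_width: 0.0007
```

```bash
python3 tip.py|head -3
```

```text
F [ 0.21 -0.19  0.07] [0.5375 0.0674 0.1325] 18.82
cam 0.84 [218 310] [246 358] [343. 240.] 275 toprow cols [316, 317]
cam 0.66 [320 439] [358 475] [453. 342.] 1144 toprow cols [444, 445, 446, 447]
```

Request:
play_rows:
  commands: [0,0,0,2,0,0,0,0,0,0,3,0,0,0,0,0,0,3,0,0,0,0,0,0,3,0,0,0,0,-1,3,2,0,0,0,0,-1,3.5,0,0,0,0,0,-1,3.5,0,0,0,0,0,-1,3.5,0,0,0,0,0,-1,3.5,0,0,0,0,0,-1,3.5,0,0,0,0,0,-1,3.5,0,0,0,0,0,-1,3.5,0,0,0,0,0,0,0,0,0,0,0]

```text
time: 19.95
eef_pos: [0.4554, 0.3478, 0.2625]
ee_rot: [3.139, -0.001, 3.005]
ft_force: [-0.0, -1.1, 0.9]
gripper_width: 0.0007
```

```bash
python3 - <<'E'
from h import *
import cv2
q=[.5278,.1104,-.1429]
st=robot.get_state(); print(st["eef_pos"].round(3),st["time"])
s=robot.capture("scene"); t=robot.capture("top")
a0=cv2.imread("pics/scene0.png").mean(2); b0=cv2.imread("pics/top0.png").mean(2)
g=s["img"].mean(2); gt=t["img"].mean(2)
for d in robot.cut_out(s,"cam_tip")[:1]:
    w=np.argwhere(d["mask"]); print(d["confidence"],w.min(0),w.max(0),len(w))
def box(ph):
    u=np.array([-np.sin(ph),np.cos(ph)]); n=np.array([np.cos(ph),np.sin(ph)])
    P=[[.0155+dx,*(np.array([0,.138])+.074*u+dn*n)] for dx in(-.008,.008) for dn in(-.005,.005)]
    return proj(s,S(q,P)).round(1).tolist()
for c in (1.6,1.7,1.8): print(c,box(c-.3))
print("scene cols 304-352")
for r in range(210,252): print(r," ".join(f"{int(v):3d}" for v in g[r,304:350]))
# shift of whole scene: edges of board/foot away from the moved parts
for n,x,y,sl in (("board right scene",a0,g,np.s_[255:330,395:430]),("board left scene",a0,g,np.s_[200:225,280:306]),("vblock",a0,g,np.s_[245:285,228:264]),("bracket",a0,g,np.s_[318:362,438:478]),("bushing",a0,g,np.s_[172:212,268:300])):
    print(n,np.round(cv2.phaseCorrelate(x[sl].copy(),y[sl].copy()),2), np.abs(x[sl]-y[sl]).mean().round(1))
E
python3 prof.py | sed -n 1,3p | cut -c1-600
```

```text
[0.455 0.348 0.262] 19.95
0.85 [217 310] [245 357] 495
1.6 [[314.8, 213.1], [316.3, 210.7], [309.5, 220.8], [311.0, 218.4]]
1.7 [[314.2, 215.2], [315.1, 212.4], [309.0, 222.8], [309.8, 220.1]]
1.8 [[313.9, 217.4], [314.3, 214.4], [308.8, 225.0], [309.1, 222.0]]
scene cols 304-352
210 246 223 145  85  77  81  82  83  83  82  83  83  85  83  84  83  83  84  83  83  83  83  83  84  83  84  82  83  83  83  83  84  84  83  83  83  83  83  83  82  85  84  82  84  82  84
211 249 247 246 191  99  72  76  81  82  82  84  84  82  83  83  85  82  84  84  83  84  82  83  81  84  84  83  83  83  84  84  85  85  83  82  84  83  83  83  83  83  83  86  84  83  84
212 249 247 251 247 246 191  99  72  78  81  82  84  84  82  84  83  84  84  84  82  84  83  84  84  82  84  82  83  82  84  83  82  84  84  85  83  83  83  84  83  83  84  83  83  83  82
213 250 248 247 246 251 251 247 190  99  71  77  80  82  84  84  84  84  83  82  82  84  83  84  85  82  84  82  85  81  83  84  84  81  82  83  83  82  82  82  81  84  84  83  82  82  82
214 250 249 247 249 248 250 254 251 248 191 102  73  81  82  84  83
[... 7704 characters left out ...]
5, 73), (296, 74), (297, 47), (298, 27), (299, 22), (300, 84), (301, 92), (302, 89), (303, 88), (304, 88), (305, 92), (306, 49), (307, 21), (308, 16), (309, 44), (310, 48), (311, 45), (312, 45), (313, 47), (314, 45), (315, 43), (316, 67), (317, 73), (318, 70), (319, 72), (320, 73), (321, 73), (322, 72), (323, 71)]Traceback (most recent call last):
  File "<stdin>", line 19, in <module>
    return _wrapfunc(a, 'round', decimals=decimals, out=out)
    return _wrapit(obj, method, *args, **kwds)
    conv = _array_converter(obj)
ValueError: setting an array element with a sequence. The requested array has an inhomogeneous shape after 1 dimensions. The detected shape was (2,) + inhomogeneous part.
```

Run:
```python
from h import *
import cv2
q=[.5278,.1104,-.1429]
s=robot.capture("scene")
ob=np.polyfit([222,224,226,228,230,232,234,236,238],[314,317,321,324,328,331,335,338,342],1)
for c in (1.6,1.65,1.7,1.75,1.8,1.85):
    ph=c-.3; u=np.array([-np.sin(ph),np.cos(ph)]); n=np.array([np.cos(ph),np.sin(ph)])
    P=proj(s,S(q,[[.0155+.008,*(np.array([0,.138])+r*u+.005*n)] for r in (.025,.07)]))
    print(c,"slope",((P[1,0]-P[0,0])/(P[1,1]-P[0,1])).round(3),"col err at r=25,70",(P[:,0]-np.polyval(ob,P[:,1])).round(1))
print("obs slope",ob[0])
a0=cv2.imread("pics/scene0.png")[:,:,::-1].mean(2); g=s["img"].mean(2)
for n,r0,r1,c0,c1 in (("board right",262,300,395,430),("board left",202,222,282,300),("foot -y",245,262,278,300),("vblock",248,284,230,262),("bracket",320,360,440,476),("bushing",174,210,270,298)):
    T=a0[r0:r1,c0:c1].astype(np.float32); W=g[r0-8:r1+8,c0-8:c1+8].astype(np.float32)
    m=cv2.minMaxLoc(cv2.matchTemplate(W,T,cv2.TM_CCOEFF_NORMED)); print(n,round(m[1],3),"shift px",m[3][0]-8,m[3][1]-8)
```

```text
1.6 slope 1.482 col err at r=25,70 [-1.3  3.1]
1.65 slope 1.553 col err at r=25,70 [-2.   1.2]
1.7 slope 1.628 col err at r=25,70 [-2.7 -0.8]
1.75 slope 1.708 col err at r=25,70 [-3.3 -2.7]
1.8 slope 1.796 col err at r=25,70 [-4.  -4.7]
1.85 slope 1.891 col err at r=25,70 [-4.7 -6.6]
obs slope 1.7500000000000038
board right 0.938 shift px 0 0
board left 0.999 shift px 0 0
foot -y 0.998 shift px 0 0
vblock 1.0 shift px 0 0
bracket 0.905 shift px 0 0
bushing 0.999 shift px 0 0
```

Request:
play_rows:
  commands: [0,0.97,-3.6,0,0,0,0,0,0.97,-3.6,0,0,0,0,0,0.97,-3.6,0,0,0,0,0,0.97,-3.6,0,0,0,0,0,0.97,-3.6,0,0,0,0,0,0.97,-3.6,0,0,0,0,0,0.97,-3.6,0,0,0,0,0,0.97,-3.6,0,0,0,0,0,0,0,-3,0,0,0,0,0,0,-3,0,0,0,0,0,0,-3,0,0,0,0,0,0,-2.6,0,0,0,0,0,0,0,0,0,0]

```text
time: 21.53
eef_pos: [0.5305, 0.0533, 0.1406]
ee_rot: [-3.139, -0.01, 2.998]
ft_force: [-1.0, 0.2, -0.8]
gripper_width: 0.0004
```

Request:
play_rows:
  commands: [0,0,0,-0.3,0,0,0,0,0,0,-0.3,0,0,0,0,0,0,-0.3,0,0,0,0,0,0,-0.2,0,0,0,0,0,0,-0.2,0,0,0,0,0,0,0,0,0,0]

```text
time: 22.03
eef_pos: [0.5355, 0.0546, 0.134]
ee_rot: [3.141, 0.001, 3.0]
ft_force: [-0.1, -0.9, -0.0]
gripper_width: 0.0003
```

```bash
python3 tip.py
```

```text
F [ 0.24  0.06 -0.01] [0.5352 0.0545 0.1337] 22.33
cam 0.93 [222 310] [246 358] [340. 238.] 363 toprow cols [310, 311]
nominal tip px [322.2 230.5]
cols from 300
206 #########oo.o....############################...........
208 ########........o...##########################..........
210 ########...##......##########################..###......
212 o.#######o.##################################.########..
214 ++ooo.#.+++o########################oo##################
216 ooo++++++++o######################.o........############
218 oooooo++++++#####################.oo............########
220 oooooooooo+o####################.o.....o............####
222 oooooooooooo.###################...........oo..........#
224 ooooooooooooo###################.o.............o.......#
226 oooooooooooooo...##############.ooo++o.............oo..#
228 oooooooooooooooooooo.########oooooooo++++o.............#
230 ooooooooooooooooooooooo.####ooooooooooooo+++o...........
232 ooooooooooooooooooooooooooooooooooooooooooooo+++o.......
234 ooooooooooooooooooooooooooooooooooooooooooooooooo..##...
236 oooooooooooooooooooooooooooooooooooooooooooooooooo......
238 oooooooooooooooooooooooooooooooooooooooo++++ooooo.......
240 oooooooooooooooooooooooooooooooooooooooooo++oooo........
242 oooooooooooooooooooooooooooooooooooooooooooo............
244 ..oooooooooooooooooooooooooooooooooooooooo..............
246 .....ooooooooooooooooooooooooooooooooooooo..####.......#
248 .........ooooooooooooooooooooooooooooooo...###.o.###....
```

Request:
play_rows:
  commands: [0,0,0,-0.15,0,0,0,0,0,0,-0.15,0,0,0,0,0,0,0,0,0,0,0,0,0,0,0,0,0]

```text
time: 22.72
eef_pos: [0.5356, 0.0544, 0.1326]
ee_rot: [-3.142, 0.001, 3.0]
ft_force: [-4.1, -0.2, 10.9]
gripper_width: 0.0003
```

Request:
play_rows:
  commands: [0,0,0,-0.15,0,0,0,0,0,0,-0.15,0,0,0,0,0,0,0,0,0,0,0,0,0,0,0,0,0]

```text
time: 23.05
eef_pos: [0.5359, 0.0543, 0.132]
ee_rot: [-3.142, 0.002, 3.0]
ft_force: [-10.0, -1.0, 23.3]
gripper_width: 0.0004
```

Request:
play_rows:
  commands: [0,0,0,-0.15,0,0,0,0,0,0,-0.15,0,0,0,0,0,0,0,0,0,0,0,0,0,0,0,0,0]

```text
time: 23.38
eef_pos: [0.5363, 0.0542, 0.1315]
ee_rot: [-3.141, 0.003, 3.0]
ft_force: [-15.1, -1.1, 35.2]
gripper_width: 0.0002
```

Request:
play_rows:
  commands: [0,0,0,0.5,0,0,0,0,0,0,0.5,0,0,0,0,0,0,3,0,0,0,0,0,0,3,0,0,0,0,0,0,3,0,0,0,0,0,0,3,0,0,0,0,-1,3.5,0,0,0,0,0,-1,3.5,0,0,0,0,0,-1,3.5,0,0,0,0,0,-1,3.5,0,0,0,0,0,-1,3.5,0,0,0,0,0,-1,3.5,0,0,0,0,0,-1,3.5,0,0,0,0,0,-1,3.5,0,0,0,0,0,0,0,0,0,0,0,0,0,0,0,0,0,0]

```text
time: 24.72
eef_pos: [0.4542, 0.3359, 0.2537]
ee_rot: [-3.141, -0.001, 3.004]
ft_force: [0.8, -0.6, 0.2]
gripper_width: 0.0004
```

```bash
python3 - <<'E'
from h import *
import cv2
q=[.5278,.1104,-.1429]
s=robot.capture("scene"); st=robot.get_state(); print(st["time"],st["eef_pos"].round(3),st["ft_force"].round(2))
a0=cv2.imread("pics/scene0.png")[:,:,::-1].mean(2); g=s["img"].mean(2)
rows=np.arange(222,239); cols=[]
for r in rows:
    c0=int(314+1.75*(r-222)); w=g[r,c0-5:c0+6]; k=w.argmax(); y=w[max(k-1,0):k+2]; cols.append(c0-5+k+(0.5*(y[0]-y[2])/(y[0]-2*y[1]+y[2]) if len(y)==3 else 0))
ob=np.polyfit(rows,cols,1); print("ridge slope",ob[0].round(3),"col@230",np.polyval(ob,230).round(2))
for n,r0,r1,c0,c1 in (("board right",262,300,395,430),("board left",202,213,282,300),("foot -y",245,262,278,300),("vblock",248,284,230,262),("bracket",320,360,440,476),("bushing",174,210,270,298)):
    T=a0[r0:r1,c0:c1].astype(np.float32); W=g[r0-8:r1+8,c0-8:c1+8].astype(np.float32)
    m=cv2.minMaxLoc(cv2.matchTemplate(W,T,cv2.TM_CCOEFF_NORMED)); print(n,round(m[1],3),"shift px",m[3][0]-8,m[3][1]-8)
E
python3 prof.py | sed -n 3p | cut -c150-420
```

```text
24.7667 [0.455 0.335 0.254] [-0.39  0.49 -0.19]
ridge slope 1.772 col@230 327.97
board right 0.938 shift px 0 0
board left 0.999 shift px 0 0
foot -y 0.997 shift px 0 0
vblock 1.0 shift px 0 0
bracket 0.932 shift px 0 0
bushing 0.999 shift px 0 0
297, 48), (298, 29), (299, 27), (300, 83), (301, 91), (302, 88), (303, 87), (304, 89), (305, 91), (306, 50), (307, 25), (308, 18), (309, 42), (310, 47), (311, 47), (312, 46), (313, 45), (314, 42), (315, 43), (316, 68), (317, 74), (318, 73), (319, 72), (320, 73), (321, 73
```

```bash
python3 -c "
from bench import robot
print(robot.finish_job())"
```

```text
the job is handed in; nothing more can be done
None
```

I pushed the prop leg out until it went over centre, flipped the cam lever down onto its stop, and handed the job in at about 25 s of the 58 s allowed. No verdict was reported.

**Leg:** The push force rose to about 2.7 N, fell to zero, and the leg then ran on by itself. It has stayed at about 104.5° since, including with the hand away. I did not press it against its stop, so "home" rests on that jump and its holding still.

**Lever:** My first sweep missed it. In the pictures the fingertips ended roughly 12–25 mm higher than I calculated, so the finger passed over the lever without touching it. A second sweep, set lower, took it over centre. I then pressed down and felt a rigid stop.
- **Press force:** it reached about 35 N down and 15 N sideways, more than I intended because I queued three press steps without checking between them.
- **Lever angle:** the edge slope in the image reads about 1.79 rad, and its position was the same before and after the press. By edge position alone, uncorrected for a 3–4 pixel calibration offset, it would read nearer 1.65 rad. I trust the slope and the felt stop.

**Surroundings:** Board, foot, bracket, V-block and bushing all show no shift to the nearest pixel (about 2 mm) in the scene camera. The hand is clear and its force reads about zero.

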